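# Washed lab bottles back on their tray in order of size

### The arm

A 6-joint arm with a two-finger parallel gripper is mounted at the origin on the work surface. World frame = base frame: x ahead of the robot, y to its left, z up, the work surface at z = 0. Lengths are in m, angles in rad, forces in N, time in s.
With the tool pointing down it reaches from about 0.325 to 0.75 m from the base axis. Payload 7.6 kg.
Tool frame: the origin (TCP) lies midway between the tips of the shut fingers; the grasp point (between the pads) lies 19 mm behind it; z points along the fingers, y is the line along which they close (so a half turn about z gives the same grasp; the last joint's range is limited). The gripper opens to 85 mm and grips with 20 to 120 N. Pads are 22 mm wide; open, the fingers measure 114 mm over their backs; the gripper's body (76 mm by 85 mm) begins 54 mm behind the grasp point. The pads swing forward as they close: fully open they stand 13 mm farther back than shut.
Start: joints at [1.19, 0.052, 1.401, -0, 1.689, -0.07], TCP at [0.161, 0.5, 0.231] pointing down, gripper open.
Joint ranges: [-2.9, 2.9], [-0.91, 2.17], [0.12, 2.37], [-1.06, 4.2], [0.26, 2.73], [-2.93, 2.93]. Speed limits (rad/s): [2.57, 2.57, 3.01, 3.14, 3.14, 3.14].

### API

Orientations are given as a unit quaternion [w, x, y, z].
In Python, from station import sensors, imaging, env gives the robot as it stands.
- The arm moves only by the tool servo_tool, never from a script. Its arguments are lists of equal length, an entry for each row: "linear": the shift along the tool's x, y, z each as a share of 0.5 m, from -1 to 1, a list of three; "angular": the turn, a rotation vector about the tool's x, y, z each as a share of 180 degrees, from -1 to 1, a list of three. In form: {"linear": [[tx, ty, tz], ...], "angular": [[rx, ry, rz], ...]}. A call has 1 to 8 rows; each row is the pose to reach, as a shift and turn from the pose commanded when the call began, along the tool's axes at that moment, turning the shorter way round; what a row does not reach only later rows make up. A row lasts 1/12 s, in which the tool goes at most 41.7 mm and 7.16 degrees, less where a joint would pass 70% of its speed; a pose out of reach is approached as far as the arm can. A call with a number of a shift or a turn outside -1 to 1 is refused whole. A call with a gripper value outside its range is refused whole. "jaw" is the gripper command: -1 is shut, 1 is fully open, values between are in proportion, set as the call begins (left out, the last holds). The fingers move at their own pace and stop on an object; "force" is the grip in N (left out, the last holds). Time passes only in rows, so rows that repeat a pose let the fingers close. It gives the time, the measured TCP pose, the force, the opening and the grip force at its end, in the units of the state.
- sensors.get_state(): the state, without advancing time (a new reading comes with each control period).
- imaging.capture(name): name is "side" or "top"; returns the picture (384x512x3 uint8, blue, green, red); there is no depth.
- imaging.camera_info(name): a dict with "mtx" (3x3 intrinsics, pixels), "R" (3x3) and "t" (3): a world point X has camera coordinates R X + t. Camera axes: x right, y down, z forward; pixel columns grow to the right and rows downward; lengths in m; the calibration is good to about 2 mm. A picture is of the moment at which its call begins. camera_info takes no time and is no camera call.
- env.close_job(): hands the job in; it is judged then, once.
The state is a dict: "t": time; "joint_positions": joint angles; "joint_velocities": joint speeds; "joint_efforts": joint torques, N m; "eef_pos": TCP position; "tool_rot": TCP orientation; "force": force on the tool from outside, world axes, zero at the start; "wrist_torque": the same for the moment, N m; "finger_gap": finger opening in m; "grip_force": force on a finger pad.
Only numpy, scipy, OpenCV 4.12 (cv2) and the standard library are available. Lean on these libraries where they do the work, as an engineer would, in place of code of your own. Each camera call takes 0.05 s, during which the arm holds its last target. There are 200 camera calls.

### The job

The four clear glass bottles with blue caps have come back from washing. Stand them upright in the white tray, one in the middle of each grey pad, in order of size: the biggest on the pad next to the magnetic stirrer, down to the smallest at the far end of the row. They are glass, so set each one down gently and let none fall over; leave the amber bottle where it stands.

Things in the scene. Friction and masses are not known exactly. Their poses are not given: they have to be found in the camera images.
- bottle_a_mid (a point): the smallest of the four clear glass laboratory bottles with blue screw caps: round, 46 mm across the body, 91 mm tall with the cap, loose, standing upright on the bench. The top 26 mm is the cap, a cylinder 42 mm across, by which it is lifted; below the cap the neck is narrower and widens over a sloping shoulder to the body. The point lies on the bottle's axis half-way up, 45.5 mm above its underside; z is up the bottle. About 90 g.
- bottle_b_mid (a point): the second smallest of the four clear glass laboratory bottles with blue screw caps: round, 56 mm across the body, 105 mm tall with the cap, loose, standing upright on the bench. The top 26 mm is the cap, a cylinder 54 mm across, by which it is lifted; below the cap the neck is narrower and widens over a sloping shoulder to the body. The point lies on the bottle's axis half-way up, 52.5 mm above its underside; z is up the bottle. About 130 g.
- bottle_c_mid (a point): the second biggest of the four clear glass laboratory bottles with blue screw caps: round, 70 mm across the body, 143 mm tall with the cap, loose, standing upright on the bench. The top 26 mm is the cap, a cylinder 54 mm across, by which it is lifted; below the cap the neck is narrower and widens over a sloping shoulder to the body. The point lies on the bottle's axis half-way up, 71.5 mm above its underside; z is up the bottle. About 230 g.
- bottle_d_mid (a point): the biggest of the four clear glass laboratory bottles with blue screw caps: round, 86 mm across the body, 181 mm tall with the cap, loose, standing upright on the bench. The top 26 mm is the cap, a cylinder 54 mm across, by which it is lifted; below the cap the neck is narrower and widens over a sloping shoulder to the body. The point lies on the bottle's axis half-way up, 90.5 mm above its underside; z is up the bottle. About 370 g.
- pad_1: grey round rubber pad with a darker middle, 92 mm across, 3 mm thick, one of four alike in a row in the white tray, the end pad at the tray's +y end (the robot's left); fixed, 105 mm from the next pad, centre to centre. Origin at the centre of its underside; x runs across the row (away from the robot), y along the row, z up. The tray (142 x 440 mm) has a rim that rises 10 mm above the pad tops, 68 mm from the row's centre line.
- pad_2: grey round rubber pad with a darker middle, 92 mm across, 3 mm thick, one of four alike in a row in the white tray, the second pad from the +y end; fixed, 105 mm from the next pad, centre to centre. Origin at the centre of its underside; x runs across the row (away from the robot), y along the row, z up. The tray (142 x 440 mm) has a rim that rises 10 mm above the pad tops, 68 mm from the row's centre line.
- pad_3: grey round rubber pad with a darker middle, 92 mm across, 3 mm thick, one of four alike in a row in the white tray, the third pad from the +y end; fixed, 105 mm from the next pad, centre to centre. Origin at the centre of its underside; x runs across the row (away from the robot), y along the row, z up. The tray (142 x 440 mm) has a rim that rises 10 mm above the pad tops, 68 mm from the row's centre line.
- pad_4: grey round rubber pad with a darker middle, 92 mm across, 3 mm thick, one of four alike in a row in the white tray, the end pad at the tray's -y end (the robot's right); fixed, 105 mm from the next pad, centre to centre. Origin at the centre of its underside; x runs across the row (away from the robot), y along the row, z up. The tray (142 x 440 mm) has a rim that rises 10 mm above the pad tops, 68 mm from the row's centre line.
- stirrer: magnetic stirrer, fixed: a white box 190 mm deep, 135 mm wide, 80 mm high, with a round white plate on top and two blue knobs on its front that stand out 15 mm; it stands close beyond one end of the tray (the end differs from start to start; a round grey mini centrifuge with a blue dome stands at the other end). Origin at the centre of its underside.
- amber_mid (a point): brown (amber) glass bottle with a black screw cap, 70 mm across, 128 mm tall, loose; it stands among the clear ones and is not to be moved. The point lies on its axis half-way up, 64 mm above its underside.
Not all that is in view belongs to the job. Leave any green, pink or purple look-alike of the part that bears bottle_c_mid alone.

How it is judged:
By the outcome, as a careful person would: the job done as asked, in the order asked, and still so for the second after the job is handed in, with the robot touching nothing.
It also fails if it takes over 99 s, if anything falls off the work surface, if the arm or the gripper's body presses on something with over 40 N, if the wrist force passes 120 N, or if a joint passes its speed limit or range.

## Working session

There is one attempt and no reset: what is moved stays moved. The work goes in short steps, Python scripts to look and compute and a tool call to move; the robot and the scene stay as the last step left them, time stands still between calls to the robot, and variables do not carry over. Pictures are saved under pics/ and viewed, at most 14 in all, crops included, and the job is handed in when it is done.

Besides the shell and the picture viewer there is one more tool, called after "Call:" in YAML: its name, and indented under it one key for each argument. servo_tool: Moves the arm, as the interface text tells. Shift numbers are shares of 0.5 m and turn numbers shares of 180 degrees, none past 1 either way. Its arguments: {"type":"object","properties":{"linear":{"type":"array"},"angular":{"type":"array"},"jaw":{"type":"number"},"force":{"type":"number"}},"required":["linear","angular"]}

```bash
mkdir -p pics && python3 - <<'E'
from station import sensors, imaging, env
import cv2,json
s=sensors.get_state();print(s)
for n in("top","side"):
    cv2.imwrite(f"pics/{n}0.png",imaging.capture(n));print(n,imaging.camera_info(n))
E
```

```text
{'t': 0.0, 'joint_positions': array([ 1.18967828e+00,  5.28802677e-02,  1.40172481e+00,  4.87652110e-05,
        1.68859945e+00, -7.03042206e-02]), 'joint_velocities': array([-4.28272930e-04,  4.64892231e-04, -4.74376283e-04, -1.38643716e-03,
        1.99523780e-03, -5.99879744e-05]), 'joint_efforts': array([-4.46727499e-04, -3.81660354e+01, -3.60190094e+01, -1.62189035e-04,
        6.06839050e-03,  3.46864297e-07]), 'eef_pos': array([0.16041876, 0.4995777 , 0.23044962]), 'tool_rot': array([-2.03969328e-04,  1.54779257e-01,  9.87948749e-01, -7.80072165e-04]), 'force': array([-0.24042979, -0.40722022,  0.1258506 ]), 'wrist_torque': array([ 0.00539023,  0.06986558, -0.05229575]), 'grip_force': 0.0, 'finger_gap': 0.08540885547668098}
top {'mtx': array([[425.03266626,   0.        , 260.77539139],
       [  0.        , 425.03266626, 189.28530013],
       [  0.        ,   0.        ,   1.        ]]), 'R': array([[-0.00725393, -0.99970885,  0.02301302],
       [-0.98997577,  0.00393332, -0.14118251],
       [ 0.14105088, -0.02380646, -0.98971607]]), 't': array([-0.06821737,  0.49014585,  1.2899139 ])}
side {'mtx': array([[351.29819594,   0.        , 259.77731709],
       [  0.        , 351.29819594, 185.44442584],
       [  0.        ,   0.        ,   1.        ]]), 'R': array([[ 0.87749594, -0.47903541, -0.02293374],
       [-0.25555572, -0.42659067, -0.86758958],
       [ 0.40582281,  0.76716717, -0.49675182]]), 't': array([-0.45804375,  0.16800526,  1.09883116])}
```

View pics/top0.png

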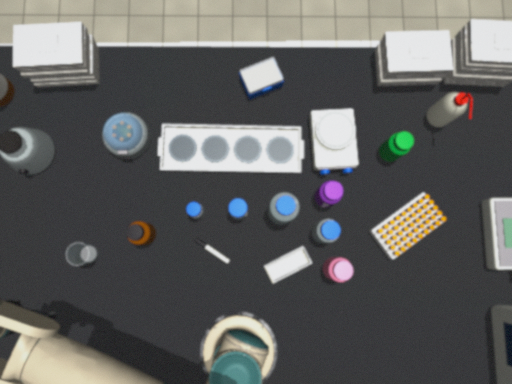

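View pics/side0.png

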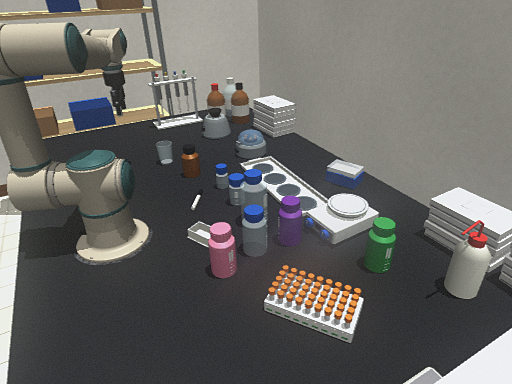

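The top picture shows the tray between (160,125) and (303,172), with the stirrer to its right at (333,138). That is the −y end, so the biggest bottle goes on pad_4. Clear bottles with blue caps are at (194,210), (237,208), (285,206) and (328,231). Purple (330,193), pink (340,270) and green (400,143) are look-alikes, and the amber bottle is at (140,233). Next I'll measure these and enlarge a crop to confirm.

```bash
cat > h.py <<'E'
import numpy as np,cv2
from station import sensors,imaging
def ray(n,uv,z):
    c=imaging.camera_info(n);R,t=c["R"],c["t"];d=R.T@np.linalg.inv(c["mtx"])@np.array([*uv,1.]);o=-R.T@t
    return (o+d*(z-o[2])/d[2])
def proj(n,X):
    c=imaging.camera_info(n);p=c["mtx"]@(c["R"]@np.array(X)+c["t"]);return p[:2]/p[2]
def blobs(n,img,lo,hi,amin=60):
    m=cv2.inRange(cv2.cvtColor(img,cv2.COLOR_BGR2HSV),lo,hi)
    k,l,s,c=cv2.connectedComponentsWithStats(m);return [(c[i].round(1),s[i].tolist()) for i in range(1,k) if s[i][4]>amin]
E
python3 - <<'E'
from h import *
im=cv2.imread("pics/top0.png")
for c,s in blobs("top",im,(95,130,80),(125,255,255)): print("blue",c,s,[ray("top",c,z)[:2].round(3) for z in(.091,.105,.143,.181)])
for c,s in blobs("top",im,(130,80,60),(175,255,255)): print("purple/pink",c,s,ray("top",c,.143)[:2].round(3))
# tray pads
roi=im[115:185,150:315]
g=cv2.cvtColor(roi,cv2.COLOR_BGR2GRAY)
m=((g>60)&(g<190)).astype('u1')
k,l,s,c=cv2.connectedComponentsWithStats(m)
for i in range(1,k):
    if s[i][4]>200: print("pad",(c[i]+[150,115]).round(1),s[i],ray("top",c[i]+[150,115],.008).round(4))
cv2.imwrite("pics/crop.png",cv2.resize(im[110:300,120:390],None,fx=2.9,fy=2.9,interpolation=cv2.INTER_CUBIC))
E
```

```text
blue [265.3  89.1] [247, 81, 37, 15, 77] [array([ 0.795, -0.086]), array([ 0.789, -0.085]), array([ 0.774, -0.084]), array([ 0.759, -0.083])]
blue [285.2 205.1] [276, 196, 19, 19, 278] [array([ 0.434, -0.142]), array([ 0.433, -0.141]), array([ 0.429, -0.138]), array([ 0.425, -0.135])]
blue [237.3 207.1] [228, 198, 20, 20, 312] [array([0.429, 0.   ]), array([ 0.427, -0.   ]), array([ 0.424, -0.001]), array([ 0.42 , -0.002])]
blue [192.8 208.4] [186, 201, 15, 16, 190] [array([0.426, 0.132]), array([0.424, 0.13 ]), array([0.42 , 0.125]), array([0.417, 0.12 ])]
blue [330.7 229.5] [321, 221, 20, 18, 297] [array([ 0.361, -0.276]), array([ 0.36 , -0.273]), array([ 0.358, -0.266]), array([ 0.357, -0.259])]
purple/pink [330.  192.2] [316, 180, 28, 26, 556] [ 0.465 -0.267]
purple/pink [332.  268.5] [323, 257, 25, 26, 296] [ 0.25  -0.266]
pad [237.2 146.9] [   3    0  162   70 1598] [0.6319 0.0035 0.008 ]
pad [182.2 147.6] [ 19  20  28  27 577] [0.63  0.18  0.008]
pad [214.7 148.3] [ 51  21  28  26 554] [0.6274 0.0758 0.008 ]
pad [247.1 148.8] [ 84  21  27  26 527] [ 0.6259 -0.0284  0.008 ]
pad [279.5 149.3] [117  22  26  26 503] [ 0.624  -0.1332  0.008 ]
```

View pics/crop.png

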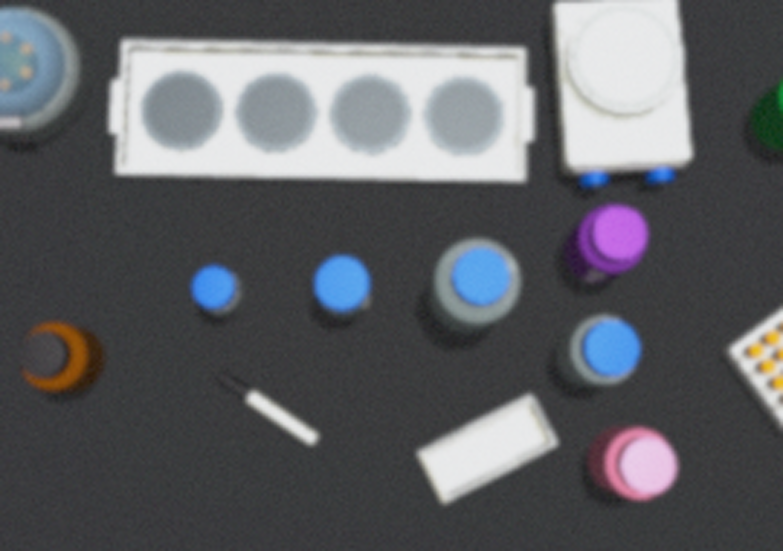

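The crop confirms it: a is at (194,210), b at (237,208), d at (285,206) with the wide body, and c at (328,231). The purple, pink and green ones stay put, and so does the amber bottle at (140,233). The pads come out 105 mm apart, as given. I'll carry them in the order d, b, a, c, closing the gripper along world x.

Call:
servo_tool:
  linear:
    - [-0.68,-0.41,0]
    - [-0.68,-0.41,0]
    - [-0.68,-0.41,0]
    - [-0.68,-0.41,0]
    - [-0.68,-0.41,0]
    - [-0.68,-0.41,0]
    - [-0.68,-0.41,0]
    - [-0.68,-0.41,0]
  angular:
    - [0,0,0.401]
    - [0,0,0.401]
    - [0,0,0.401]
    - [0,0,0.401]
    - [0,0,0.401]
    - [0,0,0.401]
    - [0,0,0.401]
    - [0,0,0.401]
  jaw: 1
  force: 40

```text
t: 0.77
eef_pos: [0.3804, 0.2469, 0.2311]
tool_rot: [-0.0, 0.612, 0.791, -0.0]
force: [0.7, 0.8, 0.2]
finger_gap: 0.0853
grip_force: 0.0
```

```bash
cat >> h.py <<'E'
from scipy.spatial.transform import Rotation as Ro
def go(*tg):
    "shares from the measured pose to each world target, and turn to tool y = world x, down"
    s=sensors.get_state();q=s["tool_rot"];R=Ro.from_quat([q[1],q[2],q[3],q[0]])
    W=Ro.from_matrix(np.array([[0,1,0],[1,0,0],[0,0,-1.]]))
    print("t",s["t"],"pos",s["eef_pos"].round(4),"ang",((R.inv()*W).as_rotvec()/np.pi).round(4))
    for x in tg: print((R.inv().apply(np.array(x)-s["eef_pos"])/.5).round(4))
E
python3 -c "
from h import *
go((.427,-.136,.23))"
```

```text
t 0.7667 pos [0.3804 0.2469 0.2311] ang [-0.     -0.      0.0808]
[-0.7645 -0.1023  0.0022]
```

Call:
servo_tool:
  linear:
    - [-0.76,-0.1,0]
    - [-0.76,-0.1,0]
    - [-0.76,-0.1,0]
    - [-0.76,-0.1,0]
    - [-0.76,-0.1,0]
    - [-0.76,-0.1,0]
    - [-0.76,-0.1,0]
    - [-0.76,-0.1,0]
  angular:
    - [0,0,0.077]
    - [0,0,0.077]
    - [0,0,0.077]
    - [0,0,0.077]
    - [0,0,0.077]
    - [0,0,0.077]
    - [0,0,0.077]
    - [0,0,0.077]

```text
t: 1.43
eef_pos: [0.4222, -0.0839, 0.2311]
tool_rot: [-0.0, 0.701, 0.713, 0.0]
force: [0.7, 0.1, -0.1]
finger_gap: 0.0853
grip_force: 0.0
```

Call:
servo_tool:
  linear:
    - [0,0,0]
    - [0,0,0]
    - [0,0,0]
  angular:
    - [0,0,0]
    - [0,0,0]
    - [0,0,0]

```text
t: 1.68
eef_pos: [0.4225, -0.0816, 0.2309]
tool_rot: [-0.0, 0.701, 0.713, 0.0]
force: [0.2, 0.6, 0.1]
finger_gap: 0.0857
grip_force: 0.0
```

```bash
python3 -c "
from h import *
go((.427,-.136,.23))"
```

```text
t 1.6833 pos [ 0.4225 -0.0816  0.2309] ang [-0.0002 -0.0002  0.0056]
[-0.109   0.0072  0.0018]
```

Call:
servo_tool:
  linear:
    - [-0.109,0.009,0]
    - [-0.109,0.009,0]
    - [-0.109,0.009,0.08]
    - [-0.109,0.009,0.12]
    - [-0.109,0.009,0.16]
    - [-0.109,0.009,0.16]
  angular:
    - [0,0,0.0056]
    - [0,0,0.0056]
    - [0,0,0.0056]
    - [0,0,0.0056]
    - [0,0,0.0056]
    - [0,0,0.0056]

```text
t: 2.18
eef_pos: [0.4263, -0.1338, 0.147]
tool_rot: [-0.004, 0.706, 0.708, -0.001]
force: [-1.0, 0.0, 0.1]
finger_gap: 0.0853
grip_force: 0.0
```

```bash
python3 -c "
from h import *
go((.427,-.136,.151))
cv2.imwrite('pics/side1.png',cv2.resize(imaging.capture('side')[120:300,130:400],None,fx=2.5,fy=2.5))"
```

```text
t 2.1833 pos [ 0.4263 -0.1338  0.147 ] ang [-0.0022 -0.001   0.001 ]
[-0.0043  0.0013 -0.0079]
```

View pics/side1.png

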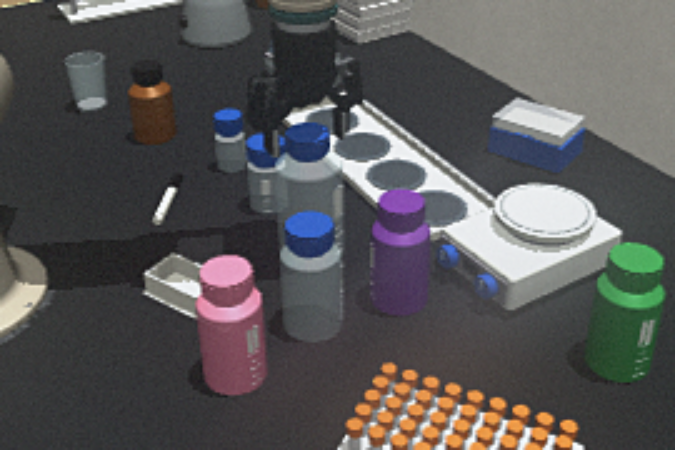

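The crop shows the fingers on either side of d's cap, which is at (305,140). I'll check the alignment numerically in the side view before closing.

```bash
python3 -c "
from h import *
im=imaging.capture('side')
for c,s in blobs('side',im,(95,130,50),(125,255,255)): print(c,s)
P={'d':(.4265,-.136,.168),'b':(.429,0,.092),'a':(.427,.133,.078),'c':(.359,-.268,.13)}
for k,v in P.items(): print(k,proj('side',v).round(1))
"
```

```text
[62.5  5.3] [46, 0, 35, 12, 225]
[ 8.5 66.6] [0, 38, 35, 45, 557]
[109.7 108.4] [104, 97, 12, 27, 61]
[ 74.6 117.1] [69, 102, 13, 28, 105]
[220.8 168.4] [215, 163, 12, 12, 113]
[252.  176.2] [242, 169, 20, 16, 241]
[233.4 180.1] [228, 173, 14, 14, 112]
[253.6 212.9] [244, 204, 20, 19, 289]
d [252.5 176.1]
b [235.8 179.3]
a [220.6 168.2]
c [253.4 213.5]
```

The predicted and measured pixels agree to about 1 px, so I'll grip.

Call:
servo_tool:
  linear:
    - [-0.002,0,-0.004]
    - [-0.002,0,-0.004]
    - [-0.002,0,-0.004]
    - [-0.002,0,-0.004]
    - [-0.002,0,-0.004]
    - [-0.002,0,-0.004]
    - [-0.002,0,-0.004]
    - [-0.002,0,-0.004]
  angular:
    - [0,0,0]
    - [0,0,0]
    - [0,0,0]
    - [0,0,0]
    - [0,0,0]
    - [0,0,0]
    - [0,0,0]
    - [0,0,0]
  jaw: -1
  force: 40

```text
t: 2.95
eef_pos: [0.4288, -0.1376, 0.1553]
tool_rot: [0.001, 0.707, 0.707, 0.001]
force: [-2.2, -0.1, 5.5]
finger_gap: 0.0527
grip_force: 41.4
```

```bash
python3 -c "
from h import *
go((.427,-.136,.151),(.6245,-.133,.22))"
```

```text
t 2.95 pos [ 0.4288 -0.1376  0.1553] ang [0.0009 0.0004 0.0001]
[ 0.0032 -0.0036  0.0087]
[ 0.0088  0.3918 -0.1282]
```

Call:
servo_tool:
  linear:
    - [0,0,-0.03]
    - [0,0,-0.08]
    - [0,0,-0.11]
    - [0.006,0.03,-0.12]
    - [0.006,0.08,-0.12]
    - [0.006,0.14,-0.12]
    - [0.006,0.2,-0.12]
    - [0.006,0.26,-0.12]
  angular:
    - [0,0,0]
    - [0,0,0]
    - [0,0,0]
    - [0,0,0]
    - [0,0,0]
    - [0,0,0]
    - [0,0,0]
    - [0,0,0]

```text
t: 3.62
eef_pos: [0.5594, -0.1341, 0.2133]
tool_rot: [-0.0, 0.707, 0.707, 0.0]
force: [0.0, -0.5, -2.1]
finger_gap: 0.0526
grip_force: 43.9
```

Call:
servo_tool:
  linear:
    - [0,0.05,0]
    - [0,0.09,0]
    - [0,0.115,0]
    - [0,0.128,0]
    - [0,0.13,0]
    - [0,0.13,0]
    - [0,0.13,0]
  angular:
    - [0,0,0]
    - [0,0,0]
    - [0,0,0]
    - [0,0,0]
    - [0,0,0]
    - [0,0,0]
    - [0,0,0]

```text
t: 4.2
eef_pos: [0.6225, -0.1342, 0.2135]
tool_rot: [-0.0, 0.707, 0.707, -0.0]
force: [0.7, 0.2, -3.7]
finger_gap: 0.0528
grip_force: 44.0
```

```bash
python3 -c "
from h import *
go((.624,-.1346,.1633))
for n in('side','top'):
  im=imaging.capture(n)
  for c,s in blobs(n,im,(95,130,50),(125,255,255)): print(n,c,s)
  print(proj(n,(.624,-.133,.226)).round(1))
"
```

```text
t 4.2 pos [ 0.6225 -0.1342  0.2135] ang [-0.0001 -0.      0.0001]
[-0.0007  0.0029  0.1003]
side [63.3  5.2] [46, 0, 35, 12, 258]
side [16.1 59.7] [0, 37, 43, 46, 1339]
side [ 84.6 112.3] [69, 98, 31, 33, 591]
side [306.9 145.2] [300, 139, 15, 14, 151]
side [220.8 168.4] [215, 163, 12, 12, 111]
side [235.9 179.2] [228, 173, 16, 14, 186]
side [253.5 212.8] [244, 204, 20, 19, 297]
[305.5 145.1]
top [254.4  94.2] [245, 90, 18, 9, 72]
top [233.3 206.3] [228, 198, 12, 19, 161]
top [192.8 208.4] [186, 201, 15, 16, 189]
top [330.7 229.5] [321, 221, 20, 18, 294]
[284.8 130.5]
```

Call:
servo_tool:
  linear:
    - [0,0.003,0.03]
    - [0,0.003,0.06]
    - [0,0.003,0.08]
    - [0,0.003,0.09]
    - [0,0.003,0.092]
    - [0,0.003,0.092]
  angular:
    - [0,0,0]
    - [0,0,0]
    - [0,0,0]
    - [0,0,0]
    - [0,0,0]
    - [0,0,0]

```text
t: 4.8
eef_pos: [0.6245, -0.1342, 0.1676]
tool_rot: [0.0, 0.707, 0.707, 0.0]
force: [-0.4, -0.3, -3.4]
finger_gap: 0.0528
grip_force: 44.0
```

Call:
servo_tool:
  linear:
    - [0,0,0.002]
    - [0,0,0.004]
    - [0,0,0.004]
  angular:
    - [0,0,0]
    - [0,0,0]
    - [0,0,0]

```text
t: 5.05
eef_pos: [0.6248, -0.1342, 0.1658]
tool_rot: [0.0, 0.707, 0.707, 0.0]
force: [0.0, -0.5, -3.1]
finger_gap: 0.0529
grip_force: 44.0
```

Call:
servo_tool:
  linear:
    - [0,0,0.002]
    - [0,0,0.004]
    - [0,0,0.004]
  angular:
    - [0,0,0]
    - [0,0,0]
    - [0,0,0]

```text
t: 5.3
eef_pos: [0.6246, -0.1341, 0.1631]
tool_rot: [-0.0, 0.707, 0.707, -0.0]
force: [0.7, 0.2, -2.8]
finger_gap: 0.053
grip_force: 44.0
```

Call:
servo_tool:
  linear:
    - [0,0,0.001]
    - [0,0,0.003]
    - [0,0,0.003]
  angular:
    - [0,0,0]
    - [0,0,0]
    - [0,0,0]

```text
t: 5.55
eef_pos: [0.6246, -0.1342, 0.1618]
tool_rot: [0.0, 0.707, 0.707, 0.0]
force: [-0.1, -0.4, -3.7]
finger_gap: 0.0525
grip_force: 44.2
```

Call:
servo_tool:
  linear:
    - [0,0,0.001]
    - [0,0,0.003]
    - [0,0,0.003]
  angular:
    - [0,0,0]
    - [0,0,0]
    - [0,0,0]

```text
t: 5.8
eef_pos: [0.6247, -0.1343, 0.1616]
tool_rot: [0.001, 0.707, 0.707, 0.0]
force: [-3.0, 0.0, 4.3]
finger_gap: 0.0526
grip_force: 44.7
```

Contact at +4 N. Release and rise.

Call:
servo_tool:
  linear:
    - [0,0,0]
    - [0,0,0]
    - [0,0,0]
    - [0,0,0]
    - [0,0,0]
    - [0,0,0]
  angular:
    - [0,0,0]
    - [0,0,0]
    - [0,0,0]
    - [0,0,0]
    - [0,0,0]
    - [0,0,0]
  jaw: 1

```text
t: 6.3
eef_pos: [0.6246, -0.1341, 0.1602]
tool_rot: [-0.0, 0.707, 0.707, 0.0]
force: [-0.1, 0.1, 0.5]
finger_gap: 0.0857
grip_force: 0.0
```

Call:
servo_tool:
  linear:
    - [0,0,-0.04]
    - [0,0,-0.1]
    - [0,0,-0.17]
    - [0,0,-0.17]
  angular:
    - [0,0,0]
    - [0,0,0]
    - [0,0,0]
    - [0,0,0]

```text
t: 6.63
eef_pos: [0.6264, -0.1346, 0.2541]
tool_rot: [0.005, 0.707, 0.707, 0.003]
force: [0.4, -0.0, 1.4]
finger_gap: 0.0858
grip_force: 0.0
```

```bash
python3 -c "
from h import *
go((.429,.0,.245),(.429,0,.075))"
```

```text
t 6.6333 pos [ 0.6264 -0.1346  0.2541] ang [0.0039 0.001  0.0002]
[ 0.2696 -0.3949  0.0124]
[ 0.2707 -0.3991  0.3524]
```

Call:
servo_tool:
  linear:
    - [0.268,-0.391,0]
    - [0.268,-0.391,0]
    - [0.268,-0.391,0]
    - [0.268,-0.391,0]
    - [0.268,-0.391,0]
    - [0.268,-0.391,0]
    - [0.268,-0.391,0.06]
    - [0.268,-0.391,0.12]
  angular:
    - [0,0,0]
    - [0,0,0]
    - [0,0,0]
    - [0,0,0]
    - [0,0,0]
    - [0,0,0]
    - [0,0,0]
    - [0,0,0]

```text
t: 7.3
eef_pos: [0.4294, 0.0005, 0.187]
tool_rot: [0.003, 0.706, 0.708, 0.002]
force: [0.7, -0.2, -0.6]
finger_gap: 0.0856
grip_force: 0.0
```

Call:
servo_tool:
  linear:
    - [0,0,0]
    - [0,0,0]
  angular:
    - [0,0,0]
    - [0,0,0]

```text
t: 7.47
eef_pos: [0.4284, -0.0002, 0.1848]
tool_rot: [-0.001, 0.707, 0.707, -0.001]
force: [0.4, -0.3, 0.9]
finger_gap: 0.0856
grip_force: 0.0
```

```bash
python3 -c "
from h import *
go((.429,0,.078))
im=imaging.capture('top');cv2.imwrite('pics/top1.png',im)
for c,s in blobs('top',im,(95,130,50),(125,255,255)): print(c,s,ray('top',c,.174)[:2])
print(proj('top',(.6246,-.1335,.174)))"
```

```text
t 7.4667 pos [ 4.284e-01 -2.000e-04  1.848e-01] ang [-0.0008 -0.0001  0.0002]
[0.0003 0.0017 0.2135]
[262.9  90.2] [241, 80, 43, 19, 182] [ 0.75882473 -0.07587076]
[283.2 135.9] [275, 126, 18, 20, 265] [ 0.62312771 -0.13254522]
[192.1 208.3] [186, 201, 13, 16, 170] [0.41774085 0.12243671]
[330.7 229.5] [321, 221, 20, 18, 295] [ 0.35703345 -0.26006216]
[283.52753975 135.39644042]
```

View pics/top1.png

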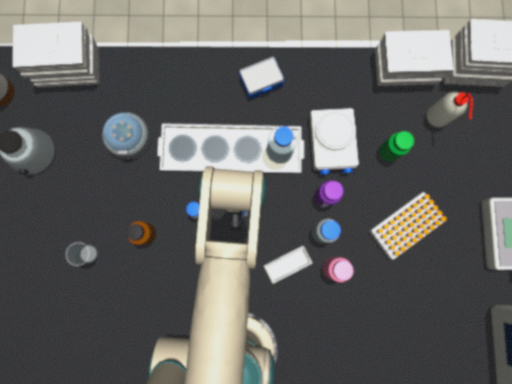

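The picture shows d standing on the stirrer-end pad with its cap at (283,136). Next I go down onto b.

Call:
servo_tool:
  linear:
    - [0,0.001,0.06]
    - [0,0.001,0.12]
    - [0,0.001,0.17]
    - [0,0.001,0.2]
    - [0,0.001,0.214]
    - [0,0.001,0.214]
    - [0,0.001,0.214]
  angular:
    - [0,0,0]
    - [0,0,0]
    - [0,0,0]
    - [0,0,0]
    - [0,0,0]
    - [0,0,0]
    - [0,0,0]

```text
t: 8.1
eef_pos: [0.4308, -0.0005, 0.0801]
tool_rot: [0.001, 0.707, 0.707, 0.001]
force: [0.7, 0.4, 0.9]
finger_gap: 0.0853
grip_force: 0.0
```

Call:
servo_tool:
  linear:
    - [0,0,0]
    - [0,0,0]
    - [0,0,0]
    - [0,0,0]
    - [0,0,0]
    - [0,0,0]
    - [0,0,0]
  angular:
    - [0,0,0]
    - [0,0,0]
    - [0,0,0]
    - [0,0,0]
    - [0,0,0]
    - [0,0,0]
    - [0,0,0]
  jaw: -1

```text
t: 8.68
eef_pos: [0.4303, -0.0003, 0.0798]
tool_rot: [0.001, 0.707, 0.707, 0.001]
force: [-1.6, -0.1, 5.1]
finger_gap: 0.0527
grip_force: 41.1
```

Call:
servo_tool:
  linear:
    - [0,0,-0.03]
    - [0,0,-0.08]
    - [0,0,-0.12]
    - [0,0,-0.12]
  angular:
    - [0,0,0]
    - [0,0,0]
    - [0,0,0]
    - [0,0,0]

```text
t: 9.02
eef_pos: [0.4317, -0.0004, 0.143]
tool_rot: [0.003, 0.707, 0.707, 0.003]
force: [0.9, 0.1, 0.1]
finger_gap: 0.0526
grip_force: 42.3
```

```bash
python3 -c "
from h import *
go((.627,.0758,.138))"
```

```text
t 9.0167 pos [ 4.317e-01 -4.000e-04  1.430e-01] ang [0.0026 0.0002 0.0002]
[0.1523 0.3905 0.0131]
```

Call:
servo_tool:
  linear:
    - [0.02,0.06,0]
    - [0.05,0.14,0]
    - [0.08,0.21,0]
    - [0.11,0.28,0]
    - [0.13,0.34,0]
    - [0.145,0.375,0]
    - [0.152,0.392,0]
    - [0.152,0.394,0]
  angular:
    - [0,0,0]
    - [0,0,0]
    - [0,0,0]
    - [0,0,0]
    - [0,0,0]
    - [0,0,0]
    - [0,0,0]
    - [0,0,0]

```text
t: 9.68
eef_pos: [0.6272, 0.0766, 0.1366]
tool_rot: [-0.001, 0.707, 0.708, -0.0]
force: [0.1, 0.1, -1.8]
finger_gap: 0.0525
grip_force: 42.6
```

Call:
servo_tool:
  linear:
    - [0,0,0]
    - [0,0,0]
    - [0,0,0]
  angular:
    - [0,0,0]
    - [0,0,0]
    - [0,0,0]

```text
t: 9.93
eef_pos: [0.6259, 0.0755, 0.1383]
tool_rot: [-0.0, 0.707, 0.707, -0.0]
force: [0.4, -0.3, -0.7]
finger_gap: 0.0528
grip_force: 42.6
```

```bash
python3 -c "
from h import *
go((.627,.0758,.090))
im=imaging.capture('side')
for c,s in blobs('side',im,(95,130,50),(125,255,255)): print(c,s)
print(proj('side',(.627,.0758,.151)))"
```

```text
t 9.9333 pos [0.6259 0.0755 0.1383] ang [-0.0001  0.      0.    ]
[0.0007 0.0022 0.0966]
[63.1  5.1] [46, 0, 35, 12, 258]
[16.1 59.6] [0, 37, 43, 46, 1350]
[ 74.9 109.8] [69, 101, 12, 29, 156]
[274.5 144.8] [269, 140, 12, 11, 117]
[305.1 159. ] [297, 153, 17, 14, 168]
[220.9 168.6] [215, 163, 12, 12, 107]
[253.4 212.9] [244, 204, 20, 19, 299]
[273.54413449 144.55067597]
```

Call:
servo_tool:
  linear:
    - [0,0.002,0.03]
    - [0,0.002,0.06]
    - [0,0.002,0.08]
    - [0,0.002,0.09]
    - [0,0.002,0.096]
    - [0,0.002,0.098]
    - [0,0.002,0.1]
    - [0,0.002,0.1]
  angular:
    - [0,0,0]
    - [0,0,0]
    - [0,0,0]
    - [0,0,0]
    - [0,0,0]
    - [0,0,0]
    - [0,0,0]
    - [0,0,0]

```text
t: 10.65
eef_pos: [0.6278, 0.0759, 0.089]
tool_rot: [0.0, 0.707, 0.707, 0.0]
force: [0.0, -0.6, -1.4]
finger_gap: 0.0528
grip_force: 42.6
```

Call:
servo_tool:
  linear:
    - [0,0,0.001]
    - [0,0,0.003]
    - [0,0,0.003]
  angular:
    - [0,0,0]
    - [0,0,0]
    - [0,0,0]

```text
t: 10.9
eef_pos: [0.6276, 0.0759, 0.0869]
tool_rot: [0.0, 0.707, 0.707, 0.0]
force: [-0.1, 0.1, -1.2]
finger_gap: 0.0531
grip_force: 42.6
```

Call:
servo_tool:
  linear:
    - [0,0,0.001]
    - [0,0,0.003]
    - [0,0,0.003]
  angular:
    - [0,0,0]
    - [0,0,0]
    - [0,0,0]

```text
t: 11.15
eef_pos: [0.6276, 0.0759, 0.086]
tool_rot: [0.0, 0.707, 0.707, 0.0]
force: [-2.3, -0.2, 3.2]
finger_gap: 0.0528
grip_force: 43.0
```

Call:
servo_tool:
  linear:
    - [0,0,0]
    - [0,0,0]
    - [0,0,0]
    - [0,0,0]
    - [0,0,0]
    - [0,0,0]
  angular:
    - [0,0,0]
    - [0,0,0]
    - [0,0,0]
    - [0,0,0]
    - [0,0,0]
    - [0,0,0]
  jaw: 1

```text
t: 11.65
eef_pos: [0.6275, 0.0758, 0.0852]
tool_rot: [-0.0, 0.707, 0.707, 0.0]
force: [0.9, -0.3, 0.4]
finger_gap: 0.0853
grip_force: 0.0
```

Call:
servo_tool:
  linear:
    - [0,0,-0.04]
    - [0,0,-0.1]
    - [0,0,-0.16]
    - [0.114,-0.4,-0.16]
    - [0.114,-0.4,-0.16]
    - [0.114,-0.4,-0.16]
    - [0.114,-0.4,-0.16]
    - [0.114,-0.4,-0.16]
  angular:
    - [0,0,0]
    - [0,0,0]
    - [0,0,0]
    - [0,0,0]
    - [0,0,0]
    - [0,0,0]
    - [0,0,0]
    - [0,0,0]

```text
t: 12.32
eef_pos: [0.4255, 0.133, 0.165]
tool_rot: [-0.0, 0.707, 0.707, 0.0]
force: [1.2, 0.6, 1.6]
finger_gap: 0.0852
grip_force: 0.0
```

Call:
servo_tool:
  linear:
    - [0,0,0]
    - [0,0,0]
    - [0,0,0]
  angular:
    - [0,0,0]
    - [0,0,0]
    - [0,0,0]

```text
t: 12.57
eef_pos: [0.4282, 0.1328, 0.1661]
tool_rot: [0.001, 0.707, 0.707, 0.001]
force: [-0.2, -0.9, 0.3]
finger_gap: 0.0857
grip_force: 0.0
```

```bash
python3 -c "
from h import *
go((.427,.133,.065))
im=imaging.capture('top')
for c,s in blobs('top',im,(95,130,50),(125,255,255)): print(c,s,ray('top',c,.098)[:2],ray('top',c,.174)[:2])"
```

```text
t 12.5667 pos [0.4282 0.1328 0.1661] ang [ 0.0007 -0.0001  0.0003]
[ 0.0003 -0.0028  0.2021]
[264.4  90.3] [245, 81, 39, 18, 166] [ 0.78804766 -0.08284042] [ 0.75853051 -0.08019906]
[283.3 135.9] [275, 126, 18, 20, 264] [ 0.64387479 -0.13888022] [ 0.62312743 -0.13283005]
[212.2 142.3] [204, 134, 18, 18, 237] [0.62427204 0.07572344] [0.60471709 0.06871963]
[330.7 229.5] [321, 221, 20, 18, 296] [ 0.36054642 -0.27435291] [ 0.35703345 -0.26006216]
```

Call:
servo_tool:
  linear:
    - [0,-0.001,0.06]
    - [0,-0.001,0.12]
    - [0,-0.001,0.17]
    - [0,-0.001,0.195]
    - [0,-0.001,0.202]
    - [0,-0.001,0.202]
    - [0,-0.001,0.202]
  angular:
    - [0,0,0]
    - [0,0,0]
    - [0,0,0]
    - [0,0,0]
    - [0,0,0]
    - [0,0,0]
    - [0,0,0]

```text
t: 13.2
eef_pos: [0.4282, 0.1327, 0.0652]
tool_rot: [0.0, 0.707, 0.707, 0.001]
force: [0.4, -0.4, -0.1]
finger_gap: 0.0854
grip_force: 0.0
```

Call:
servo_tool:
  linear:
    - [0,0,0]
    - [0,0,0]
    - [0,0,0]
    - [0,0,0]
    - [0,0,0]
    - [0,0,0]
    - [0,0,0]
    - [0,0,0]
  angular:
    - [0,0,0]
    - [0,0,0]
    - [0,0,0]
    - [0,0,0]
    - [0,0,0]
    - [0,0,0]
    - [0,0,0]
    - [0,0,0]
  jaw: -1

```text
t: 13.87
eef_pos: [0.4274, 0.1329, 0.0652]
tool_rot: [0.0, 0.707, 0.707, 0.001]
force: [-1.8, -0.2, 5.1]
finger_gap: 0.0408
grip_force: 40.2
```

Call:
servo_tool:
  linear:
    - [0,0,-0.03]
    - [0,0,-0.08]
    - [0,0,-0.12]
    - [0,0,-0.12]
  angular:
    - [0,0,0]
    - [0,0,0]
    - [0,0,0]
    - [0,0,0]

```text
t: 14.2
eef_pos: [0.4289, 0.1332, 0.1284]
tool_rot: [0.002, 0.707, 0.707, 0.003]
force: [0.6, -0.2, -0.6]
finger_gap: 0.0409
grip_force: 40.6
```

```bash
python3 -c "
from h import *
go((.6295,.180,.125))"
```

```text
t 14.2 pos [0.4289 0.1332 0.1284] ang [ 0.0022 -0.0005  0.0002]
[0.0933 0.4011 0.0098]
```

Call:
servo_tool:
  linear:
    - [0.015,0.06,0]
    - [0.035,0.14,0]
    - [0.05,0.21,0]
    - [0.065,0.28,0]
    - [0.08,0.34,0]
    - [0.09,0.38,0]
    - [0.094,0.4,0]
    - [0.094,0.404,0]
  angular:
    - [0,0,0]
    - [0,0,0]
    - [0,0,0]
    - [0,0,0]
    - [0,0,0]
    - [0,0,0]
    - [0,0,0]
    - [0,0,0]

```text
t: 14.87
eef_pos: [0.6297, 0.1799, 0.1221]
tool_rot: [-0.001, 0.707, 0.707, -0.001]
force: [-0.1, 0.6, -0.7]
finger_gap: 0.0406
grip_force: 40.8
```

Call:
servo_tool:
  linear:
    - [0,0,0]
    - [0,0,0]
    - [0,0,0]
  angular:
    - [0,0,0]
    - [0,0,0]
    - [0,0,0]

```text
t: 15.12
eef_pos: [0.6282, 0.1797, 0.1242]
tool_rot: [-0.0, 0.707, 0.707, -0.0]
force: [0.0, -0.8, 0.2]
finger_gap: 0.0408
grip_force: 40.8
```

```bash
python3 -c "
from h import *
go((.6295,.180,.0745))
im=imaging.capture('side')
for c,s in blobs('side',im,(95,130,50),(125,255,255)): print(c,s)
print(proj('side',(.6295,.180,.138)))"
```

```text
t 15.1167 pos [0.6282 0.1797 0.1242] ang [-0.0001  0.      0.0002]
[0.0006 0.0026 0.0994]
[62.5  5.1] [46, 0, 35, 13, 257]
[16.1 59.6] [0, 37, 43, 46, 1331]
[ 72.2 106.7] [69, 102, 7, 14, 61]
[110.5 116.8] [106, 104, 10, 21, 81]
[261.9 139.2] [258, 135, 9, 10, 74]
[273.8 157.1] [267, 152, 14, 12, 135]
[305.2 159. ] [297, 153, 17, 14, 161]
[253.6 212.8] [244, 204, 20, 19, 295]
[260.99829661 138.71912652]
```

Call:
servo_tool:
  linear:
    - [0,0.002,0.03]
    - [0,0.002,0.06]
    - [0,0.002,0.08]
    - [0,0.002,0.09]
    - [0,0.002,0.096]
    - [0,0.002,0.1]
    - [0,0.002,0.102]
    - [0,0.002,0.102]
  angular:
    - [0,0,0]
    - [0,0,0]
    - [0,0,0]
    - [0,0,0]
    - [0,0,0]
    - [0,0,0]
    - [0,0,0]
    - [0,0,0]

```text
t: 15.83
eef_pos: [0.6302, 0.1799, 0.0739]
tool_rot: [0.0, 0.707, 0.707, 0.0]
force: [0.0, 1.0, -0.7]
finger_gap: 0.0411
grip_force: 40.8
```

Call:
servo_tool:
  linear:
    - [0,0,0.001]
    - [0,0,0.003]
    - [0,0,0.003]
  angular:
    - [0,0,0]
    - [0,0,0]
    - [0,0,0]

```text
t: 16.08
eef_pos: [0.63, 0.1799, 0.072]
tool_rot: [0.0, 0.707, 0.707, 0.0]
force: [-0.7, -0.4, -0.9]
finger_gap: 0.0405
grip_force: 40.8
```

Call:
servo_tool:
  linear:
    - [0,0,0.001]
    - [0,0,0.003]
    - [0,0,0.003]
  angular:
    - [0,0,0]
    - [0,0,0]
    - [0,0,0]

```text
t: 16.33
eef_pos: [0.6301, 0.18, 0.0714]
tool_rot: [0.0, 0.707, 0.707, 0.0]
force: [-2.1, -0.0, 3.8]
finger_gap: 0.0408
grip_force: 41.3
```

Call:
servo_tool:
  linear:
    - [0,0,0]
    - [0,0,0]
    - [0,0,0]
    - [0,0,0]
    - [0,0,0]
    - [0,0,0]
  angular:
    - [0,0,0]
    - [0,0,0]
    - [0,0,0]
    - [0,0,0]
    - [0,0,0]
    - [0,0,0]
  jaw: 1

```text
t: 16.83
eef_pos: [0.6299, 0.1798, 0.0702]
tool_rot: [-0.0, 0.707, 0.707, -0.0]
force: [-0.6, 0.4, -0.2]
finger_gap: 0.0853
grip_force: 0.0
```

Call:
servo_tool:
  linear:
    - [0,0,-0.04]
    - [0,0,-0.1]
    - [0,0,-0.18]
    - [0,0,-0.26]
    - [-0.4,-0.542,-0.28]
    - [-0.4,-0.542,-0.28]
    - [-0.4,-0.542,-0.28]
    - [-0.4,-0.542,-0.28]
  angular:
    - [0,0,0]
    - [0,0,0]
    - [0,0,0]
    - [0,0,0]
    - [0,0,0]
    - [0,0,0]
    - [0,0,0]
    - [0,0,0]

```text
t: 17.5
eef_pos: [0.4944, 0.0801, 0.205]
tool_rot: [0.0, 0.707, 0.707, 0.0]
force: [-1.1, 0.1, 0.3]
finger_gap: 0.0852
grip_force: 0.0
```

```bash
python3 -c "
from h import *
go((.359,-.268,.20))"
```

```text
t 17.5 pos [0.4944 0.0801 0.205 ] ang [0.0001 0.     0.0003]
[-0.6959 -0.2715  0.01  ]
```

Call:
servo_tool:
  linear:
    - [-0.69,-0.266,0]
    - [-0.69,-0.266,0]
    - [-0.69,-0.266,0]
    - [-0.69,-0.266,0]
    - [-0.69,-0.266,0]
    - [-0.69,-0.266,0]
    - [-0.69,-0.266,0]
    - [-0.69,-0.266,0]
  angular:
    - [0,0,0]
    - [0,0,0]
    - [0,0,0]
    - [0,0,0]
    - [0,0,0]
    - [0,0,0]
    - [0,0,0]
    - [0,0,0]
  jaw: 0.75

```text
t: 18.17
eef_pos: [0.3751, -0.2319, 0.2056]
tool_rot: [0.001, 0.707, 0.707, 0.0]
force: [-0.0, 0.4, -0.6]
finger_gap: 0.0748
grip_force: 0.0
```

Call:
servo_tool:
  linear:
    - [-0.08,-0.03,0]
    - [-0.08,-0.03,0]
    - [-0.08,-0.03,0]
    - [-0.08,-0.03,0]
  angular:
    - [0,0,0]
    - [0,0,0]
    - [0,0,0]
    - [0,0,0]

```text
t: 18.5
eef_pos: [0.3613, -0.27, 0.2052]
tool_rot: [-0.0, 0.707, 0.707, 0.0]
force: [0.1, 0.2, 0.5]
finger_gap: 0.0748
grip_force: 0.0
```

```bash
python3 -c "
from h import *
go((.359,-.268,.115))
im=imaging.capture('top')
for c,s in blobs('top',im,(95,130,50),(125,255,255)): print(c,s,[ray('top',c,z)[:2].round(4) for z in (.084,.098,.174)])
im=imaging.capture('side')
for c,s in blobs('side',im,(95,130,50),(125,255,255)): print(c,s)
print(proj('side',(.359,-.268,.13)))
"
```

```text
t 18.5 pos [ 0.3613 -0.27    0.2052] ang [ 0.0001 -0.0002 -0.    ]
[ 0.0039 -0.0046  0.1804]
[264.2  90.5] [246, 82, 38, 17, 163] [array([ 0.7928, -0.0827]), array([ 0.7874, -0.0822]), array([ 0.7579, -0.0796])]
[283.2 136. ] [275, 126, 18, 20, 266] [array([ 0.6474, -0.1397]), array([ 0.6436, -0.1386]), array([ 0.6228, -0.1325])]
[212.2 142.2] [204, 134, 18, 17, 237] [array([0.6282, 0.077 ]), array([0.6246, 0.0757]), array([0.605 , 0.0687])]
[178.7 142.1] [172, 136, 14, 13, 148] [array([0.6286, 0.1785]), array([0.625 , 0.1761]), array([0.6054, 0.163 ])]
[60.8  5.7] [46, 0, 35, 13, 164]
[ 9.1 65.6] [0, 38, 36, 45, 647]
[ 82.3 114.5] [69, 100, 29, 31, 512]
[305.1 159.2] [297, 153, 17, 14, 170]
[253.4 213.1] [244, 205, 20, 18, 294]
[253.42350819 213.49527097]
```

Bottles a, b and d are all within 3 mm of their pads. Descend on c.

Call:
servo_tool:
  linear:
    - [0.004,-0.0045,0]
    - [0.004,-0.0045,0.06]
    - [0.004,-0.0045,0.12]
    - [0.004,-0.0045,0.16]
    - [0.004,-0.0045,0.178]
    - [0.004,-0.0045,0.178]
    - [0.004,-0.0045,0.178]
  angular:
    - [0,0,0]
    - [0,0,0]
    - [0,0,0]
    - [0,0,0]
    - [0,0,0]
    - [0,0,0]
    - [0,0,0]

```text
t: 19.18
eef_pos: [0.3595, -0.268, 0.1171]
tool_rot: [0.0, 0.707, 0.708, 0.0]
force: [-0.4, -0.6, 0.2]
finger_gap: 0.0748
grip_force: 0.0
```

Call:
servo_tool:
  linear:
    - [0,0,0]
    - [0,0,0]
    - [0,0,0]
    - [0,0,0]
    - [0,0,0]
    - [0,0,0]
    - [0,0,0]
  angular:
    - [0,0,0]
    - [0,0,0]
    - [0,0,0]
    - [0,0,0]
    - [0,0,0]
    - [0,0,0]
    - [0,0,0]
  jaw: -1

```text
t: 19.77
eef_pos: [0.3597, -0.2689, 0.1183]
tool_rot: [0.002, 0.707, 0.707, 0.0]
force: [-1.9, 0.9, 6.3]
finger_gap: 0.0529
grip_force: 42.1
```

Call:
servo_tool:
  linear:
    - [0,0,-0.03]
    - [0,0,-0.08]
    - [0,0,-0.12]
    - [0,0,-0.12]
    - [0,0,-0.12]
  angular:
    - [0,0,0]
    - [0,0,0]
    - [0,0,0]
    - [0,0,0]
    - [0,0,0]

```text
t: 20.18
eef_pos: [0.3594, -0.2686, 0.1771]
tool_rot: [0.001, 0.707, 0.707, 0.0]
force: [-0.6, 0.2, -2.1]
finger_gap: 0.0529
grip_force: 42.9
```

```bash
python3 -c "
from h import *
go((.40,-.04,.178),(.626,-.0284,.178))"
```

```text
t 20.1833 pos [ 0.3594 -0.2686  0.1771] ang [0.0006 0.0005 0.0001]
[ 0.4572  0.0815 -0.0024]
[ 0.4802  0.5335 -0.0016]
```

Call:
servo_tool:
  linear:
    - [0.05,0,0]
    - [0.12,0.01,0]
    - [0.19,0.02,0]
    - [0.26,0.03,0]
    - [0.33,0.05,0]
    - [0.39,0.08,0]
    - [0.44,0.12,0]
    - [0.47,0.17,0]
  angular:
    - [0,0,0]
    - [0,0,0]
    - [0,0,0]
    - [0,0,0]
    - [0,0,0]
    - [0,0,0]
    - [0,0,0]
    - [0,0,0]

```text
t: 20.85
eef_pos: [0.4434, -0.0305, 0.1748]
tool_rot: [-0.001, 0.706, 0.708, -0.0]
force: [-0.1, -1.6, -1.3]
finger_gap: 0.0529
grip_force: 42.9
```

Call:
servo_tool:
  linear:
    - [0.008,0.06,0]
    - [0.01,0.13,0]
    - [0.01,0.2,0]
    - [0.01,0.27,0]
    - [0.01,0.32,0]
    - [0.01,0.35,0]
    - [0.01,0.363,0]
    - [0.01,0.363,0]
  angular:
    - [0,0,0]
    - [0,0,0]
    - [0,0,0]
    - [0,0,0]
    - [0,0,0]
    - [0,0,0]
    - [0,0,0]
    - [0,0,0]

```text
t: 21.52
eef_pos: [0.6253, -0.028, 0.1738]
tool_rot: [-0.001, 0.707, 0.707, -0.001]
force: [0.1, 0.6, -2.2]
finger_gap: 0.0528
grip_force: 43.2
```

Call:
servo_tool:
  linear:
    - [0,0,0]
    - [0,0,0]
    - [0,0,0]
  angular:
    - [0,0,0]
    - [0,0,0]
    - [0,0,0]

```text
t: 21.77
eef_pos: [0.6246, -0.0281, 0.1765]
tool_rot: [-0.0, 0.707, 0.707, 0.0]
force: [0.0, -0.6, -2.2]
finger_gap: 0.0523
grip_force: 43.2
```

```bash
python3 -c "
from h import *
go((.6265,-.0285,.1275))
im=imaging.capture('side')
for c,s in blobs('side',im,(95,130,50),(125,255,255)): print(c,s)
print(proj('side',(.6265,-.0285,.189)))"
```

```text
t 21.7667 pos [ 0.6246 -0.0281  0.1765] ang [ 0.     -0.      0.0001]
[-0.0007  0.0038  0.098 ]
[62.4  5.3] [46, 0, 35, 13, 252]
[16.1 59.6] [0, 37, 43, 46, 1340]
[ 78.9 111.9] [69, 100, 20, 31, 311]
[288.9 144.7] [283, 139, 13, 13, 134]
[268.3 154.6] [257, 147, 23, 17, 199]
[304.9 159.3] [297, 153, 17, 14, 179]
[288.46013076 144.58400102]
```

Call:
servo_tool:
  linear:
    - [0,0.002,0.03]
    - [0,0.002,0.06]
    - [0,0.002,0.08]
    - [0,0.002,0.09]
    - [0,0.002,0.096]
    - [0,0.002,0.1]
    - [0,0.002,0.1]
  angular:
    - [0,0,0]
    - [0,0,0]
    - [0,0,0]
    - [0,0,0]
    - [0,0,0]
    - [0,0,0]
    - [0,0,0]

```text
t: 22.4
eef_pos: [0.6265, -0.0281, 0.1266]
tool_rot: [0.0, 0.707, 0.707, 0.0]
force: [-0.0, 0.3, -1.5]
finger_gap: 0.0528
grip_force: 43.3
```

Call:
servo_tool:
  linear:
    - [0,0,0.001]
    - [0,0,0.003]
    - [0,0,0.003]
  angular:
    - [0,0,0]
    - [0,0,0]
    - [0,0,0]

```text
t: 22.65
eef_pos: [0.6265, -0.0281, 0.1251]
tool_rot: [0.0, 0.707, 0.707, 0.0]
force: [0.7, -0.5, -3.1]
finger_gap: 0.0527
grip_force: 43.3
```

Call:
servo_tool:
  linear:
    - [0,0,0.001]
    - [0,0,0.003]
    - [0,0,0.003]
  angular:
    - [0,0,0]
    - [0,0,0]
    - [0,0,0]

```text
t: 22.9
eef_pos: [0.6266, -0.0281, 0.1245]
tool_rot: [0.0, 0.707, 0.707, 0.0]
force: [-3.2, 0.7, 4.7]
finger_gap: 0.0525
grip_force: 43.8
```

Call:
servo_tool:
  linear:
    - [0,0,0]
    - [0,0,0]
    - [0,0,0]
    - [0,0,0]
    - [0,0,0]
    - [0,0,0]
  angular:
    - [0,0,0]
    - [0,0,0]
    - [0,0,0]
    - [0,0,0]
    - [0,0,0]
    - [0,0,0]
  jaw: 1

```text
t: 23.4
eef_pos: [0.6264, -0.0281, 0.1231]
tool_rot: [-0.0, 0.707, 0.707, 0.0]
force: [0.5, -0.5, -0.7]
finger_gap: 0.0852
grip_force: 0.0
```

Call:
servo_tool:
  linear:
    - [0,0,-0.04]
    - [0,0,-0.1]
    - [0,0,-0.18]
    - [0,0,-0.22]
    - [0,-0.4,-0.22]
    - [0,-0.4,-0.22]
    - [0,-0.4,-0.22]
    - [0,-0.4,-0.22]
  angular:
    - [0,0,0]
    - [0,0,0]
    - [0,0,0]
    - [0,0,0]
    - [0,0,0]
    - [0,0,0]
    - [0,0,0]
    - [0,0,0]

```text
t: 24.07
eef_pos: [0.458, -0.0281, 0.2327]
tool_rot: [-0.0, 0.707, 0.707, -0.0]
force: [0.3, 0.2, 1.0]
finger_gap: 0.0854
grip_force: 0.0
```

Call:
servo_tool:
  linear:
    - [0,-0.08,0]
    - [0,-0.08,0]
    - [0,-0.08,0]
    - [0,-0.08,0]
    - [0,-0.08,0]
  angular:
    - [0,0,0]
    - [0,0,0]
    - [0,0,0]
    - [0,0,0]
    - [0,0,0]

```text
t: 24.48
eef_pos: [0.4207, -0.0283, 0.2335]
tool_rot: [0.0, 0.707, 0.707, 0.0]
force: [-0.2, -0.3, 0.2]
finger_gap: 0.0855
grip_force: 0.0
```

```bash
python3 -c "
from h import *
go()
im=imaging.capture('top')
for c,s in blobs('top',im,(95,130,50),(125,255,255)): print(c,s,[ray('top',c,z)[:2].round(4) for z in (.084,.098,.136,.174)])
s=imaging.capture('side')
f=lambda a:cv2.resize(a,(400,300),interpolation=cv2.INTER_CUBIC)
cv2.imwrite('pics/end.png',np.hstack([f(im[90:240,130:330]),f(s[110:260,200:400])]))
"
```

```text
t 24.4833 pos [ 0.4207 -0.0283  0.2335] ang [ 0.0001 -0.      0.0002]
[264.1  90.4] [245, 81, 39, 18, 168] [array([ 0.7932, -0.0824]), array([ 0.7877, -0.0819]), array([ 0.773 , -0.0806]), array([ 0.7582, -0.0793])]
[283.2 136. ] [275, 126, 18, 20, 264] [array([ 0.6474, -0.1397]), array([ 0.6436, -0.1386]), array([ 0.6332, -0.1356]), array([ 0.6228, -0.1325])]
[245.4 138.6] [237, 129, 17, 19, 241] [array([ 0.6393, -0.024 ]), array([ 0.6356, -0.0242]), array([ 0.6255, -0.0246]), array([ 0.6154, -0.0251])]
[212.2 142.2] [204, 134, 18, 17, 237] [array([0.6282, 0.077 ]), array([0.6246, 0.0757]), array([0.6148, 0.0722]), array([0.605 , 0.0687])]
[178.6 142.1] [172, 136, 14, 13, 146] [array([0.6286, 0.1788]), array([0.625 , 0.1764]), array([0.6152, 0.1699]), array([0.6054, 0.1633])]
```

View pics/end.png

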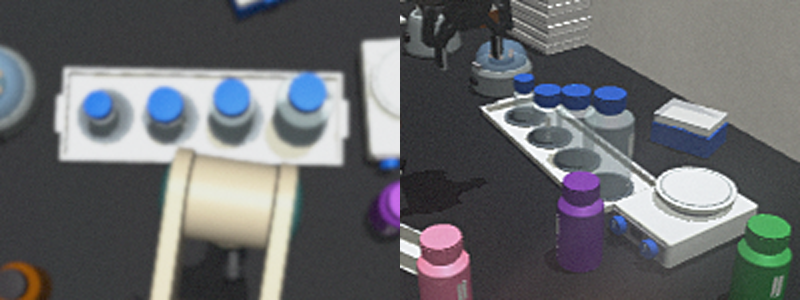

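The final picture shows all four bottles upright on their pads. In the top half, left to right, the caps run a (98,104), b (166,103), c (231,97), d (307,94), with d next to the stirrer. The estimated cap positions are within about 4 mm of the pad centres, and the arm is clear, so I'm handing in.

```bash
python3 -c "
from station import env
print(env.close_job())"
```

```text
the job is handed in; nothing more can be done
None
```

The job is handed in: all four clear bottles stand upright in the tray in size order, biggest on the pad next to the stirrer, each within about 4 mm of its pad's centre by camera, and the arm never went near the amber bottle.

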